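# Centre the round flask on the balance pan and tare

### The arm

A 6-joint arm with a two-finger parallel gripper is mounted at the origin on the work surface. World frame = base frame: x ahead of the robot, y to its left, z up, the work surface at z = 0. Lengths are in m, angles in degrees, forces in N, time in s.
With the tool pointing down it reaches from about 0.25 to 0.85 m from the base axis. Payload 12.5 kg.
Tool frame: the origin (TCP) lies at the centre of the arm's flange, where the gripper is bolted on; the fingertips stand 186 mm ahead of it and the grasp point (between the pads) lies 167 mm ahead of it; z points along the fingers, y is the line along which they close (so a half turn about z gives the same grasp; the last joint's range is limited). The gripper opens to 93 mm and grips with 3 to 60 N. Pads are 15 mm wide; open, the fingers measure 128 mm over their backs; the gripper's body (75 mm by 188 mm) begins 65 mm behind the grasp point.
Start: joints at [-76.811, 20.094, 94.641, -0, 65.266, -4.847], TCP at [0.17, -0.523, 0.405] pointing down, gripper open.
Joint ranges: [-157.81, 157.81], [-45, 120.19], [0.68, 151.7], [-89.99, 269.99], [4.06, 180], [-164.3, 164.3]. Speed limits (degrees/s): [127.2, 127.2, 159.86, 180, 180, 180].

### API

Orientations are given as [roll, pitch, yaw] about the fixed x, y, z axes, in that order (R = Rz(yaw) Ry(pitch) Rx(roll)).
In Python, from plant import readout, vision, job_done gives the robot as it stands. The module is installed in compiled form; this text tells all that it offers.
- The arm moves only by the tool servo_tool, never from a script. Its argument "plan" is a list that holds one entry, the list of rows, each a list of 5 numbers: the finger opening in cm, from 0 to 9.3, then the shift along the tool's x, y, z in cm, then the turn about the tool's z in degrees. In form: [[[claw, dx, dy, dz, yaw], ...]]. A call has 1 to 12 rows; each row shifts and turns the commanded pose from where the row before left it, along the tool's axes as they then stand; what a row does not reach is not made up. A row lasts 1/10 s, in which the tool goes at most 50 mm and 8.59 degrees, less where a joint would pass 70% of its speed; a pose out of reach is approached as far as the arm can. A call with a gripper value outside its range is refused whole. The fingers move at their own pace and stop on an object; the grip force is fixed at half the most. Time passes only in rows, so rows that do not move let the fingers close. It gives the time, the measured TCP pose, the force, the opening and the grip force at its end, in the units of the state.
- readout.get_state(): the state, without advancing time (a new reading comes with each control period).
- vision.get_image(name): name is "side" or "top"; returns a dict with "img" (480x640x3 uint8, blue, green, red), "z_map" (480x640 float32, m along the optical axis (not along the pixel's ray), 0 where there is no reading), "mtx" (3x3 intrinsics, pixels), "k1" (the pictures are not rectified: a ray, as slopes to the right and down, at radius r is drawn at 1 + k1 r^2 times it, then the intrinsics apply), "R" (3x3) and "t" (3): a world point X has camera coordinates R X + t. Camera axes: x right, y down, z forward; pixel columns grow to the right and rows downward; lengths in m; the calibration is good to about 2 mm. A picture is of the moment at which its call begins.
- job_done(): hands the job in; it is judged then, once.
Trained networks look in the newest picture that a camera, given by its name, has taken for a name from the list of things; names that differ only in an ending like _2 or _b are one class to them, and where a whole thing is asked for, a point or a joint stands for the part that bears it (a point fixed in the world has none). Each returns a list of dicts, best first, with "conf" (0 to 1); they miss things now and then, are a little off and sometimes report something else, mostly with a low value. They report only what shows in the picture. A call takes as long as a camera call. They do not tell look-alikes from the thing itself.
- vision.search_frame(camera, query): "box" ([left, top, width, height] in pixels, round what is visible of it).
- vision.regions_of(camera, query): "region" (480x640 bool, what is visible of it) and "box" ([left, top, width, height] in pixels, round what is visible of it).
The state is a dict: "time_s": time; "qpos": joint angles; "qvel": joint speeds; "joint_efforts": joint torques, N m; "tcp_pos": TCP position; "tool_rot": TCP orientation; "ft_force": force on the tool from outside, world axes, zero at the start; "torque": the same for the moment, N m; "opening": finger opening in m; "grasp_force": force on a finger pad.
Only numpy, scipy, OpenCV 4.12 (cv2) and the standard library are available. Lean on these libraries where they do the work, as an engineer would, in place of code of your own. Each camera call takes 0.05 s, during which the arm holds its last target. There are 200 camera calls.

### The job

The little stoppered round flask has been set down off-centre on the pan of the bench balance. Without gripping or lifting it, nudge it gently with the fingertips to the middle of the pan, so that seen from above it stands inside the engraved ring, upright and not knocked over. Then press the wide tare key on the front of the balance right down and let it go, leaving the small round on/off key and the other things on the desk alone.

Things in the scene. Friction and masses are not known exactly. Their poses are not given: they have to be found in the camera images.
- flask: Round amber glass flask, straight neck, dark stopper, 45 to 80 g, loose on the pan. Origin: centre of its underside; z up. Belly 44 mm across, widest 18 mm up; flat bottom 24 mm across; neck 16 mm across from 39 mm up, lip 20 mm at 62 mm, top 74 mm. Friction on the pan 0.3 to 0.4: pushed slowly at the belly, fingertip under 15 mm above the pan, it slides and stays; at the neck, or struck, it tips.
- balance: Light grey bench balance, fixed, 205 mm (x) by 145 mm (y). Origin: centre of its underside on the desk; x points from the keys (front, robot side) to the pan (back), y to its left. Front panel with display and keys 36 mm above the desk, rear deck 44 mm. Fixed round bare-metal pan, 96 mm across, flat top without a rim 53 mm above the desk.
- pan_middle (a point): Middle of the pan's top surface, 45 mm behind the balance's origin (balance x +45 mm), 53 mm above the desk; same axes as the balance. A dark ring, 58 mm across, is engraved on the pan round this point.
- tare_top (a point): Centre of the top face of the tare key: a wide bar, 18 mm (balance x) by 36 mm (balance y), at the front of the balance (80 mm in front of its origin, 30 mm to the left). Its top stands 8 mm above the front panel, 44 mm above the desk. It moves down with the key.
- tare_key (a joint): Travel of the tare key: 0 up, 0.005 m fully down. Sprung: about 1 N to start, about 3 N at the bottom; it comes back up by itself.
- power_top (a point): Centre of the top face of the small round on/off key, 12 mm across, 48 mm right of the balance's middle line on the same panel and at the same height as the tare key. Not to be pressed.
- power_key (a joint): Travel of the on/off key: 0 up, 0.005 m fully down. Not to be pressed.
- weight: Steel calibration weight with a knob, 22 mm across, 38 mm tall, loose on the desk left of the balance. Origin: centre of its underside. Leave alone.
- spatula: Steel weighing spatula, 180 mm long (along its x), 5 mm thick, lying on the desk right of the balance. Origin: underside, middle of its handle. Leave alone.
- beaker: Small empty glass beaker, 42 mm across, 56 mm tall, on the desk left of the pan. Origin: centre of its underside. Leave alone.
- oil: Amber dropper bottle with a black cap, 30 mm across, 66 mm tall, on the desk right of the balance. Origin: centre of its underside. Leave alone.
- marker: Marker pen, 135 mm long, 14 mm thick, lying on the desk between the balance and the robot. Origin: underside, middle of its length. Leave alone.
- stapler: Stapler, 135 mm by 34 mm, 56 mm tall, on the desk further left. Origin: centre of its underside. Leave alone.
- slidebox: Closed flat box for microscope slides, 174 mm by 94 mm, 35 mm tall, on the desk further right. Origin: centre of its underside. Leave alone.
Not all that is in view belongs to the job. Leave any blue, pink or yellow look-alike of the flask alone.

How it is judged:
By the outcome, as a careful person would: the job done as asked, in the order asked, and still so for the second after the job is handed in, with the robot touching nothing.
It also fails if it takes over 48 s, if anything falls off the work surface, if the arm or the gripper's body presses on something with over 40 N, if the wrist force passes 120 N, or if a joint passes its speed limit or range.

## Working session

There is one attempt and no reset: what is moved stays moved. The work goes in short steps, Python scripts to look and compute and a tool call to move; the robot and the scene stay as the last step left them, time stands still between calls to the robot, and variables do not carry over. Pictures are saved under pics/ and viewed, at most 10 in all, crops included, and the job is handed in when it is done.

Besides the shell and the picture viewer there is one more tool, called after "Call:" as a command line: name --argument value ..., lists and objects as JSON in quotes. servo_tool: Moves the arm, as the interface text tells. Its arguments: {"type":"object","properties":{"plan":{"type":"array","items":{"type":"array","items":{"type":"array","items":{"type":"number"}}}}},"required":["plan"]}

```bash
mkdir -p pics; cat > h.py <<'E'
import numpy as np, cv2
from plant import readout, vision, job_done
def cam(n):
    return vision.get_image(n)
def pix2w(c,u,v,z=None):
    """world points for pixels; depth if z None, else ray cut with plane z"""
    u=np.atleast_1d(u).astype(float);v=np.atleast_1d(v).astype(float)
    M=c["mtx"];x=(u-M[0,2])/M[0,0];y=(v-M[1,2])/M[1,1]
    rd=np.hypot(x,y);r=rd.copy()
    for _ in range(20): r=rd/(1+c["k1"]*r*r)
    s=np.where(rd>0,r/np.maximum(rd,1e-9),1)
    d=np.stack([x*s,y*s,np.ones_like(x)],1)
    R=np.array(c["R"]);t=np.array(c["t"]).ravel()
    if z is None:
        Z=c["z_map"][v.round().astype(int),u.round().astype(int)]
        return (d*Z[:,None]-t)@R
    o=-R.T@t;D=d@R
    return o+D*((z-o[2])/D[:,2])[:,None]
E
python3 - <<'E'
from h import *
for n in("top","side"):
    c=cam(n);cv2.imwrite(f"pics/{n}0.png",c["img"])
    print(n,c["k1"],np.round(-np.array(c["R"]).T@np.array(c["t"]).ravel(),3))
    for q in("flask","balance","tare_key","power_key","beaker","oil"):
        for r in vision.search_frame(n,q)[:4]: 
            b=r["box"];p=pix2w(c,b[0]+b[2]/2,b[1]+b[3]/2)[0]
            print(q,round(r["conf"],2),np.round(b),np.round(p,3))
print(readout.get_state())
E
```

```text
top -0.055433361266647684 [ 4.280e-01 -1.000e-03  1.149e+00]
flask 0.76 [228. 209.  20.  19.] [0.644 0.172 0.037]
flask 0.67 [328. 168.  18.  18.] [ 0.746 -0.082  0.056]
flask 0.55 [290. 218.  18.  22.] [0.603 0.015 0.116]
flask 0.55 [294. 166.  19.  20.] [0.754 0.005 0.042]
balance 0.67 [258. 198.  84.  97.] [0.569 0.014 0.043]
beaker 0.59 [249. 179.  16.  18.] [0.732 0.126 0.005]
oil 0.62 [352. 274.  17.  17.] [ 0.479 -0.135  0.053]
oil 0.53 [449. 200.  52.  73.] [ 0.594 -0.434  0.035]
side 0.012680368428742973 [0.073 0.872 0.953]
flask 0.93 [243. 280.  23.  34.] [0.642 0.183 0.04 ]
flask 0.87 [271. 197.  19.  29.] [ 0.751 -0.079  0.039]
flask 0.75 [250. 218.  18.  28.] [0.753 0.008 0.038]
flask 0.73 [350. 290.  48.  38.] [0.427 0.068 0.012]
balance 0.63 [271. 224. 114.  89.] [0.555 0.033 0.038]
tare_key 0.42 [332. 282.  15.  14.] [0.502 0.077 0.041]
tare_key 0.28 [207. 406.  55.  74.] [0.475 0.477 0.049]
power_key 0.4 [274. 224. 109.  86.] [0.557 0.028 0.037]
beaker 0.88 [229. 254.  24.  33.] [0.709 0.138 0.046]
oil 0.64 [391. 223.   9.  27.] [ 0.473 -0.129  0.044]
{'time_s': 0.7, 'qpos': array([-7.68108542e+01,  2.00932514e+01,  9.46404633e+01,  1.03991292e-03,
        6.52667001e+01, -4.84742741e+00]), 'qvel': array([-0.10330579,  0.03162861,  0.0224967 ,  0.07422001,  0.10731185,
        0.01066569]), 'joint_efforts': array([-1.01035923e-04, -4.97175300e+01, -2.85456204e+01,  6.99984748e-02,
        2.19752773e-02,  5.76721092e-06]), 'tcp_pos': array([ 0.17031444, -0.52295337,  0.40474086]), 'tool_rot': array([-1.79999666e+02, -9.76186816e-04,  1.80361381e+01]), 'ft_force': array([-0.19221832, -0.14628416, -1.07034704]), 'torque': array([ 0.02904142, -0.02717005, -0.03985106]), 'grasp_force': 0.0, 'opening': 0.09271356255289118}
```

View pics/top0.png

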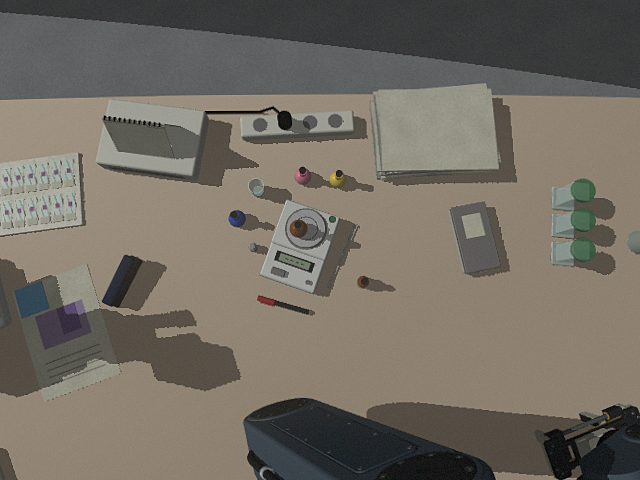

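View pics/side0.png

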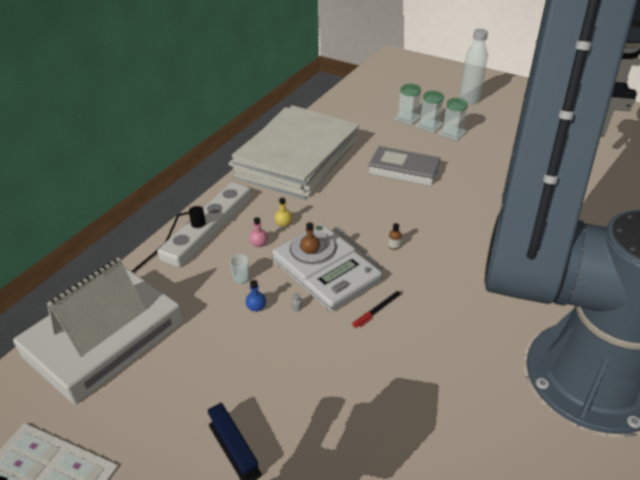

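Candidates for the flask are blue (237,218), pink (302,175), yellow (338,179) and the oil bottle (363,282), all in the top view. The target is the amber one on the pan at top (298,229), side (310,240). Next I'll make a close crop and fit the balance pose.

```bash
python3 - <<'E'
from h import *
from scipy.optimize import minimize
c=cam("top");s=cam("side")
a=cv2.resize(c["img"][190:305,245:375],None,fx=3,fy=3,interpolation=cv2.INTER_CUBIC)
b=cv2.resize(s["img"][210:325,260:390],None,fx=3,fy=3,interpolation=cv2.INTER_CUBIC)
cv2.imwrite("pics/crop1.png",np.hstack([a,b]))
for n,c_,box in(("top",c,(190,305,245,375)),("side",s,(210,325,260,390))):
    vv,uu=np.mgrid[box[0]:box[1],box[2]:box[3]]
    P=pix2w(c_,uu.ravel(),vv.ravel());Z=P[:,2]
    print(n,"zhist",np.histogram(Z,bins=np.arange(-.005,.14,.005))[0])
    B=P[(Z>.03)&(Z<.06)]
    # balance outline
    H=cv2.minAreaRect(B[:,:2].astype(np.float32)*1000);print("rect",H)
    pan=P[(Z>.0495)&(Z<.057)];print("pan n",len(pan),cv2.minEnclosingCircle(pan[:,:2].astype(np.float32)*1000), pan[:,2].mean())
    F=P[(Z>.065)&(Z<.14)&(np.hypot(P[:,0]-.6,P[:,1]-.01)<.06)];print("flask",len(F),F.mean(0),F.min(0),F.max(0))
    T=F[F[:,2]>.115];print("top",len(T),T.mean(0) if len(T) else 0)
E
```

```text
top zhist [6409 2926  124   99   38   40   70  959 1119 1252  406  670   65   18
   19   14   37   58   64   14    1    0    0   10    6   16   27    0
    0]
rect ((569.109130859375, 2.6670989990234375), (359.3443908691406, 205.13230895996094), 70.19577026367188)
pan n 775 ((594.290283203125, 0.794952392578125), 184.6112060546875) 0.052314269988366885
flask 251 [0.60812429 0.01759831 0.09220559] [ 0.58980834 -0.00379074  0.06858436] [0.63153478 0.03794998 0.12926096]
top 49 [0.61107296 0.01778    0.12447841]
side zhist [3954 4484  375  317  251  293  301  714 1536 1005  532  538  117   17
   22   36   52   55   69   43   14   14   10   16   20   11   38    0
    0]
rect ((597.7999877929688, 17.155364990234375), (292.97332763671875, 302.683349609375), 16.288471221923828)
pan n 641 ((659.4810180664062, 9.0626220703125), 93.42022705078125) 0.05321835466718859
flask 400 [0.6060229  0.02482846 0.09220642] [0.58899635 0.00079948 0.06530466] [0.6309297  0.04178002 0.12917589]
top 69 [0.60929311 0.02009517 0.1235957 ]
```

View pics/crop1.png

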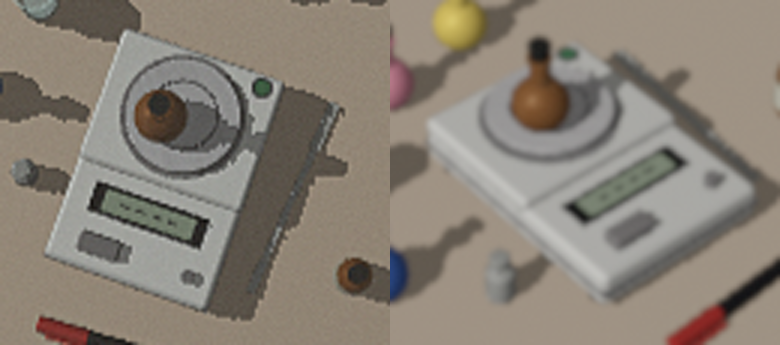

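The crop shows the amber flask at crop px (160,113), left of the pan centre (182,115). The tare key is at (104,247) and the on/off key at (192,278).

```bash
python3 - <<'E'
from h import *
c=cam("top");s=cam("side")
def T(x,y,z): return pix2w(c,(x+.5)/3-.5+245,(y+.5)/3-.5+190,z)[0]
def S(x,y,z): return pix2w(s,(x-390+.5)/3-.5+260,(y+.5)/3-.5+210,z)[0]
for n,a in dict(pan=(182.5,115,.053),panL=(121,112,.053),panR=(244,118,.053),BL=(124,31,.044),BR=(282,80,.044),FR=(207,308,.036),FL=(46,254,.036),tare=(104,244,.044),power=(192,276,.044),flask_belly=(160,116,.071),stopper=(159,102,.127)).items(): print(n,np.round(T(*a)*1000,1))
for n,a in dict(pan=(550,109,.053),tare=(632,228,.044),power=(714,178,.044),stopper=(540,42,.127),flask_belly=(540,104,.071)).items(): print("S",n,np.round(S(*a)*1000,1))
# key depth points / pan circle fit / edge color
vv,uu=np.mgrid[190:305,245:375]
P=pix2w(c,uu.ravel(),vv.ravel());pp=P[(P[:,2]>.049)&(P[:,2]<.057)&(np.hypot(P[:,0]-.608,P[:,1]-.005)<.06)]
print(len(pp),np.array(cv2.minEnclosingCircle(pp[:,:2].astype(np.float32)*1000),dtype=object))
f=P[(P[:,2]>.12)&(np.hypot(P[:,0]-.608,P[:,1]-.015)<.05)];print(f[:,:].mean(0),f.min(0),f.max(0))
# flask by region
for n,cc in(("top",c),("side",s)):
  for q in("flask",):
    for r in vision.regions_of(n,q)[:6]:
        print(n,q,round(r["conf"],2),np.round(r["box"]))
E
```

```text
pan [ 6.157e+02 -1.000e-01  5.300e+01]
panL [618.6  51.   53. ]
panR [612.7 -51.2  53. ]
BL [689.6  48.8  44. ]
BR [646.5 -84.1  44. ]
FR [456.2 -19.1  36. ]
FL [502.2 114.5  36. ]
tare [509.5  65.7  44. ]
power [482.5  -6.8  44. ]
flask_belly [611.9  18.3  71. ]
stopper [613.3  18.  127. ]
S pan [611.6   1.8  53. ]
S tare [503.8  71.3  44. ]
S power [477.9  -1.8  44. ]
S stopper [610.1  15.9 127. ]
S flask_belly [609.9  18.1  71. ]
803 [(615.705322265625, -0.197917178273201) 47.735679626464844]
[0.61186177 0.01760874 0.12555327] [0.60344016 0.01026791 0.12126234] [0.61971746 0.02432371 0.13073254]
top flask 0.74 [329. 167.  20.  19.]
top flask 0.62 [295. 165.  18.  21.]
top flask 0.53 [291. 218.  18.  19.]
top flask 0.53 [230. 209.  18.  19.]
side flask 0.84 [244. 278.  22.  35.]
side flask 0.74 [303. 221.  15.  33.]
side flask 0.67 [273. 198.  16.  28.]
side flask 0.65 [248. 219.  19.  27.]
```

Call:
servo_tool --plan '[[[0,0,0,0,-8.2],[0,0,0,0,-8.2],[0,0,0,0,-8.2],[0,0,0,0,-8.2],[0,0,0,0,-8.2],[0,0,0,0,-8.2],[0,0,0,0,-8.2],[0,0,0,0,-8.2],[0,0,0,0,-8.2],[0,0,0,0,-8.2],[0,0,0,0,0]]]'

```text
time_s: 2.1
tcp_pos: [0.1703, -0.5229, 0.4048]
tool_rot: [-180.0, 0.0, 100.2]
ft_force: [0.3, -0.0, 0.0]
opening: 0.0094
grasp_force: 0.0
```

Call:
servo_tool --plan '[[[0,3.3,3.5,0,0],[0,3.3,3.5,0,0],[0,3.3,3.5,0,0],[0,3.3,3.5,0,0],[0,3.3,3.5,0,0],[0,3.3,3.5,0,0],[0,3.3,3.5,0,0],[0,3.3,3.5,0,0],[0,3.3,3.5,0,0],[0,3.3,3.5,0,0],[0,3.3,3.5,0,0],[0,0,0,0,0]]]'

```text
time_s: 3.3
tcp_pos: [0.4882, -0.0947, 0.4048]
tool_rot: [179.9, -0.0, 100.0]
ft_force: [0.1, 0.1, -0.7]
opening: 0.0003
grasp_force: 0.0
```

Call:
servo_tool --plan '[[[0,2.7,2.8,0,0],[0,2.7,2.8,0,0],[0,2.7,2.8,0,0],[0,2.8,2.9,0,0],[0,2.7,2.9,0,0],[0,0,0,3,0],[0,0,0,3.5,0],[0,0,0,3.5,0],[0,0,0,3,0],[0,0,0,1.5,0],[0,0,0,0.5,0],[0,0,0,0,0]]]'

```text
time_s: 4.5
tcp_pos: [0.6025, 0.06, 0.2551]
tool_rot: [180.0, 0.0, 100.0]
ft_force: [-0.2, -0.0, -0.4]
opening: 0.0003
grasp_force: 0.0
```

```bash
python3 - <<'E'
from h import *
c=cam("top");s=cam("side")
a=cv2.resize(c["img"][180:280,235:365],None,fx=3,fy=3,interpolation=cv2.INTER_CUBIC)
b=cv2.resize(s["img"][185:285,250:380],None,fx=3,fy=3,interpolation=cv2.INTER_CUBIC)
cv2.imwrite("pics/crop2.png",np.hstack([a,b]));print(readout.get_state()["tcp_pos"])
E
```

```text
[0.60273546 0.06016123 0.2561689 ]
```

View pics/crop2.png

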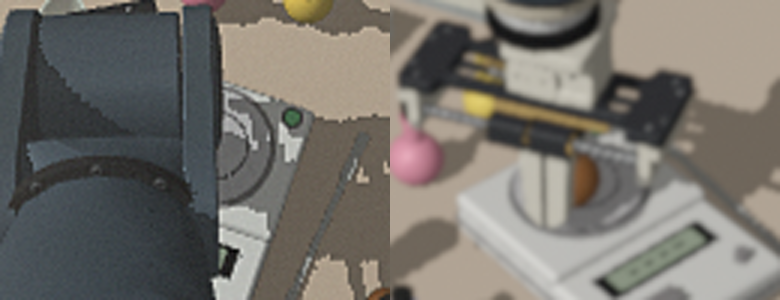

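Call:
servo_tool --plan '[[[0,0,0,0.4,0],[0,0,0,0.4,0],[0,-0.3,0,0,0],[0,-0.2,0,0,0],[0,-0.2,0,0,0],[0,-0.1,0,0,0],[0,-0.1,0,0,0],[0,-0.1,0,0,0],[0,-0.1,0,0,0],[0,-0.1,0,0,0],[0,-0.1,0,0,0],[0,-0.1,0,0,0]]]'

```text
time_s: 5.8
tcp_pos: [0.6047, 0.0464, 0.2468]
tool_rot: [180.0, -0.0, 100.0]
ft_force: [1.1, 0.5, -0.4]
opening: 0.0008
grasp_force: 0.1
```

Call:
servo_tool --plan '[[[0,-0.1,0,0,0],[0,-0.1,0,0,0],[0,-0.1,0,0,0],[0,-0.1,0,0,0],[0,-0.1,0,0,0],[0,-0.1,0,0,0],[0,-0.1,0,0,0],[0,-0.1,0,0,0],[0,-0.1,0,0,0],[0,-0.1,0,0,0],[0,-0.1,0,0,0],[0,0,0,0,0]]]'

```text
time_s: 7.0
tcp_pos: [0.6067, 0.0355, 0.2467]
tool_rot: [-180.0, -0.0, 100.0]
ft_force: [0.5, 0.7, 1.0]
opening: 0.0006
grasp_force: 0.0
```

```bash
python3 - <<'E'
from h import *
c=cam("top");s=cam("side")
a=cv2.resize(c["img"][180:280,235:365],None,fx=3,fy=3,interpolation=cv2.INTER_CUBIC)
b=cv2.resize(s["img"][185:285,250:380],None,fx=3,fy=3,interpolation=cv2.INTER_CUBIC)
cv2.imwrite("pics/crop3.png",np.hstack([a,b]));print(readout.get_state()["tcp_pos"],readout.get_state()["ft_force"])
E
```

```text
[0.60663802 0.03561939 0.2467157 ] [ 0.65617899  0.04869728 -0.13824114]
```

View pics/crop3.png

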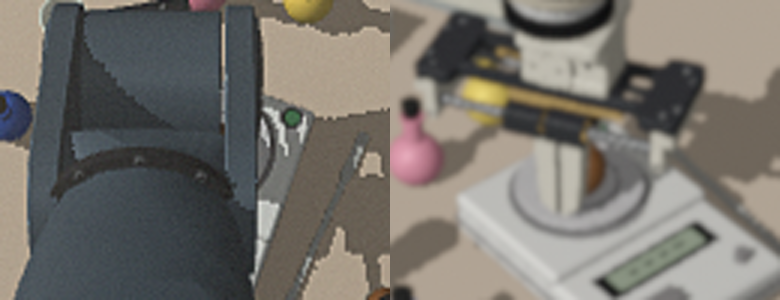

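Call:
servo_tool --plan '[[[0,-0.1,0,0,0],[0,-0.1,0,0,0],[0,-0.1,0,0,0],[0,-0.1,0,0,0],[0,-0.1,0,0,0],[0,0,0,0,0],[0,0.5,0,0,0],[0,1,0,0,0],[0,0.5,0,0,0],[0,0,0,-3,0],[0,0,0,-4,0],[0,0,0,-3,0]]]'

```text
time_s: 8.3
tcp_pos: [0.604, 0.0511, 0.3488]
tool_rot: [179.9, 0.0, 100.1]
ft_force: [-0.1, -0.5, -0.3]
opening: 0.0004
grasp_force: 0.0
```

Call:
servo_tool --plan '[[[0,1,-2.5,0,0],[0,1,-2.5,0,0],[0,1,-2.5,0,0],[0,0.5,-1.9,0,0],[0,0,0,0,-8.5],[0,0,0,0,-8.5],[0,0,0,0,-8.5],[0,0,0,0,-8.5],[0,0,0,0,-8.5],[0,0,0,0,-8.5],[0,0,0,0,-8.5],[0,0,0,0,0]]]'

```text
time_s: 9.5
tcp_pos: [0.5052, 0.0689, 0.3468]
tool_rot: [180.0, 0.0, 159.7]
ft_force: [-0.0, -0.1, -0.5]
opening: 0.0008
grasp_force: 0.0
```

```bash
python3 - <<'E'
from h import *
c=cam("top");s=cam("side")
a=cv2.resize(c["img"][190:305,245:375],None,fx=3,fy=3,interpolation=cv2.INTER_CUBIC)
b=cv2.resize(s["img"][210:325,260:390],None,fx=3,fy=3,interpolation=cv2.INTER_CUBIC)
cv2.imwrite("pics/crop4.png",np.hstack([a,b]));st=readout.get_state();print(st["tcp_pos"],st["tool_rot"],st["time_s"])
E
```

```text
[0.50527405 0.06879487 0.34675188] [1.79995623e+02 5.24374629e-04 1.59299752e+02] 9.6
```

View pics/crop4.png

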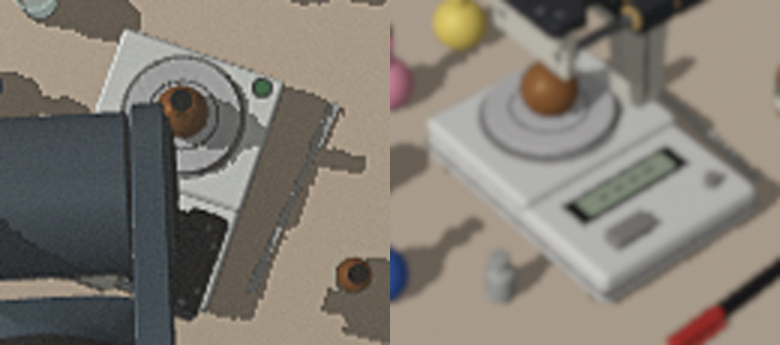

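The top view shows the flask upright with its stopper at crop (181,99) and the ring around the belly. In the side view the belly is at (549,~89+), inside the ring. Now I'll measure it.

```bash
python3 - <<'E'
from h import *
c=cam("top");s=cam("side")
for n,cc,box in(("top",c,(190,305,245,375)),("side",s,(210,325,260,390))):
    vv,uu=np.mgrid[box[0]:box[1],box[2]:box[3]]
    P=pix2w(cc,uu.ravel(),vv.ravel())
    m=(np.hypot(P[:,0]-.616,P[:,1])<.035)
    f=P[m&(P[:,2]>.12)&(P[:,2]<.131)];print(n,"stopper",len(f),f.mean(0) if len(f) else 0)
    b=P[m&(P[:,2]>.062)&(P[:,2]<.09)]
    A=np.c_[2*b,np.ones(len(b))];x=np.linalg.lstsq(A,(b**2).sum(1),rcond=None)[0]
    print("belly",len(b),x[:3],b.min(0),b.max(0))
def T(x,y,z): return pix2w(c,(x+.5)/3-.5+245,(y+.5)/3-.5+190,z)[0]
def S(x,y,z): return pix2w(s,(x-390+.5)/3-.5+260,(y+.5)/3-.5+210,z)[0]
print(T(181,99.5,.127),T(183.5,113,.071),S(549.5,90,.071))
E
```

```text
top stopper 44 [0.61490325 0.00082999 0.12549533]
belly 130 [6.14955267e-01 5.64772541e-04 7.18544870e-02] [ 0.59397161 -0.02099422  0.07047423] [0.63384021 0.01807053 0.08981488]
side stopper 0 0
belly 230 [0.61283574 0.00209643 0.07387879] [ 0.59107738 -0.01387427  0.06257617] [0.63371467 0.02585686 0.08979311]
[0.61518322 0.0009268  0.127     ] [ 0.61423045 -0.00094594  0.071     ] [0.61192127 0.00143934 0.071     ]
```

Call:
servo_tool --plan '[[[0,-0.1,0,2,0],[0,-0.1,0,4,0],[0,0,0,3,0],[0,0,0,1.5,0],[0,0,0,0.5,0],[0,0,0,0.3,0],[0,0,0,0.2,0],[0,0,0,0.2,0],[0,0,0,0.2,0],[0,0,0,0.2,0],[0,0,0,0,0],[0,0,0,0,0]]]'

```text
time_s: 10.9
tcp_pos: [0.5075, 0.0678, 0.2261]
tool_rot: [180.0, 0.1, 159.5]
ft_force: [0.9, 0.7, 2.0]
opening: 0.0006
grasp_force: 1.2
```

```bash
python3 - <<'E'
from h import *
s=cam("side");cv2.imwrite("pics/crop5.png",cv2.resize(s["img"][210:325,260:390],None,fx=4,fy=4,interpolation=cv2.INTER_CUBIC))
st=readout.get_state();print(st["tcp_pos"],st["ft_force"],st["torque"])
E
```

```text
[0.50751206 0.06780663 0.2260363 ] [2.38301095 0.53628857 2.7904192 ] [ 0.07246004 -0.51528929 -0.05347138]
```

View pics/crop5.png

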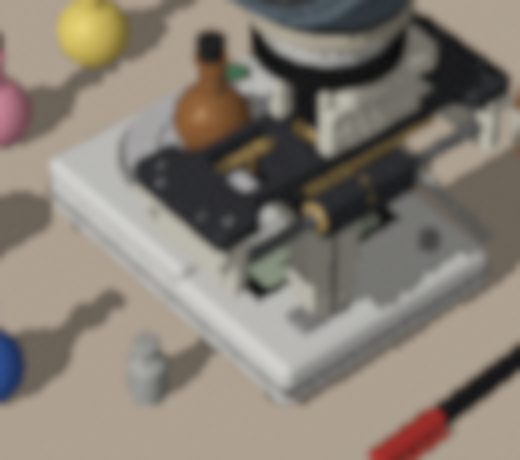

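The side view shows the fingertips on the tare key at about (315,310), clear of the on/off key at (430,238). The force is about 2–3 N, so the key isn't bottomed yet and I'll press a little further.

Call:
servo_tool --plan '[[[0,0,0,0.1,0],[0,0,0,0,0]]]'

```text
time_s: 11.15
tcp_pos: [0.5075, 0.0678, 0.2253]
tool_rot: [180.0, 0.1, 159.5]
ft_force: [1.6, 0.9, 8.6]
opening: 0.0006
grasp_force: 4.0
```

Call:
servo_tool --plan '[[[0,0,0,0.1,0],[0,0,0,0,0],[0,0,0,0,0]]]'

```text
time_s: 11.45
tcp_pos: [0.5076, 0.0678, 0.225]
tool_rot: [180.0, 0.1, 159.5]
ft_force: [-3.0, 1.0, 18.9]
opening: 0.0003
grasp_force: 9.4
```

The key is bottomed: the tip is at 39 mm and the force has risen to 19 N. Releasing.

Call:
servo_tool --plan '[[[0,0,0,-0.3,0],[0,0,0,-0.5,0],[0,0,0,-2,0],[0,0,0,-4,0],[0,0,0,-4,0],[0,0,0,-4,0],[0,4,0,0,0],[0,4,0,0,0],[0,4,0,0,0],[0,3,0,0,0],[0,0,0,0,0],[0,0,0,0,0]]]'

```text
time_s: 12.65
tcp_pos: [0.3665, 0.1203, 0.3719]
tool_rot: [-180.0, 0.0, 159.6]
ft_force: [1.6, 0.3, 0.5]
opening: 0.0002
grasp_force: 0.0
```

```bash
python3 - <<'E'
from h import *
c=cam("top");s=cam("side")
a=cv2.resize(c["img"][190:305,245:375],None,fx=3,fy=3,interpolation=cv2.INTER_CUBIC)
b=cv2.resize(s["img"][210:325,260:390],None,fx=3,fy=3,interpolation=cv2.INTER_CUBIC)
cv2.imwrite("pics/crop6.png",np.hstack([a,b]))
st=readout.get_state();print(st["tcp_pos"],st["ft_force"],st["time_s"])
E
```

```text
[0.36735373 0.12005596 0.37177711] [ 0.9613168  -1.10682317  0.23448941] 12.75
```

View pics/crop6.png

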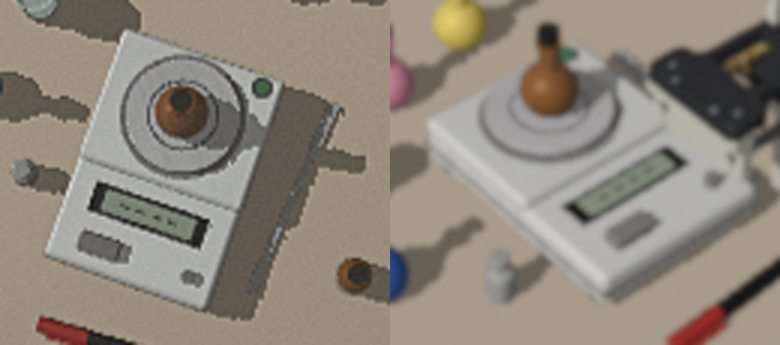

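The flask stands upright inside the ring, at top crop (182,113). The tare key is back up at (104,247) and the on/off key and the other items look untouched.

```bash
python3 -c "
from plant import job_done
print(job_done())"
```

```text
the job is handed in; nothing more can be done
None
```

The job is handed in: the flask stands upright inside the ring, measured about 1 mm from the middle of the pan; the tare key was then pressed right down and let go, and the on/off key was not touched.

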